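Tare the balance through its guarded key well

TASK

Tare the balance with the beaker standing on its pan: with the fingertips, push the sliding guard aside to uncover the well of the tare key, reach into the well and press the sunken round key all the way down and hold it there for a full second, then let it come up again. Finally push the guard back the other way until it is fully home at its stop over the tare key's well. Nothing is to be picked up: leave the other key unpressed and the beaker and everything else on the bench where they stand.

Things in the scene. Friction and masses are not known exactly. Their poses are not given: they have to be found in the camera images.
- balance: Laboratory balance, fixed, 300 mm deep (its x), 220 mm wide (its y); flat front deck 78 mm above the bench. Origin: centre of its underside; x points from the front (keys) to the rear (pan), y to the left, z up. Two wells 40 mm deep lie side by side in the deck at x = -85 mm: tare key's at y = -42, power key's at y = +42 mm. Steel pan: diameter 136 mm, top 88 mm above the bench, centred at x = +65, y = 0.
- guard (a joint): Travel of the sliding guard in m along the balance's +y: 0 = home at its stop, covering the tare key's well; 0.084 = at its other stop, tare well fully uncovered and the guard over the power key's well. It may start a little open (up to 0.022). It stays where it is left and takes about 1.5 N to slide.
- guard_tab (a point): Centre of the top of the guard's upright tab, 99.5 mm above the bench. The guard is a bare metal plate 3 mm thick, 56 mm in the balance's x by 74 mm in its y, 0.5 mm above the deck. The tab stands on its middle, 40 mm in x, 8 mm in y, 18 mm tall above the plate, and is pushed along the balance's y with the side of the fingers.
- tare_key (a joint): Travel of the tare key in m: 0 = up, 0.006 = fully down against its stop. Sprung: starts to move at about 1.3 N and is fully down at about 4.3 N; it comes up by itself.
- tare_key_top (a point): Centre of the top of the tare key: a plain grey round key, diameter 24 mm, in the middle of the larger well (44 mm in the balance's x by 62 mm in its y) under the guard. When up, its top is 28 mm below the deck (50 mm above the bench) and 12 mm above the well's floor.
- power_key (a joint): Travel of the power key in m: 0 = up, 0.006 = down. It must not be pressed.
- power_key_top (a point): Centre of the top of the power key: a plain grey square key of 18 mm in the middle of the smaller 34 by 40 mm well, top 28 mm below the deck when up. That well is open at the start. Not to be pressed.
- beaker: Empty glass beaker, diameter 54 mm, 60 mm tall, standing on the pan (rim about 148 mm above the bench). Origin: centre of its underside. To be left where it stands.
- check_weight: Steel check weight, diameter 22 mm, 32 mm tall, standing on top of the balance at its right edge, between keys and pan. Origin: centre of its underside. To be left alone.
- tube_rack: Pink rack with capped tubes, 80 by 140 mm, 92 mm tall with the tubes, on the bench right of the balance. Origin: centre of its underside. To be left alone.
- vial: Small amber vial, diameter 28 mm, 50 mm tall, on the bench right of the keys. Origin: centre of its underside. To be left alone.
- spatula: Flat hand spatula 160 mm long lying on the bench left of the balance. Origin: under the middle of it. To be left alone.
- tip_box: Blue tip box with clear lid, 85 by 120 mm, 57 mm tall, on the bench left of the balance. Origin: centre of its underside. To be left alone.
- reagent: Capped glass bottle, diameter 58 mm, 95 mm tall, on the bench left of the balance. Origin: centre of its underside. To be left alone.

How it is judged:
On the way, in this order (a step that is already met when the one before it is completed fails the run):
1. the guard is pushed aside so that the tare key lies clear (at least 50 mm from its stop) (value of joint guard above 0.05 m), for 0.1 s.
2. the tare key is pressed down (at least 5 of its 6 mm) and held for 0.8 s (value of joint tare_key above 0.005 m), for 0.8 s.
3. the tare key is let up (value of joint tare_key below 0.001 m), for 0.1 s.
4. the guard is back home over the tare key's well (within 5 mm of its stop) (value of joint guard below 0.005 m), for 0.2 s.
At the end, for the whole second after the job is handed in: The guard is within 5 mm of its stop over the tare key's well, both keys are up (within 1 mm), the beaker stands upright and at rest on the pan, and every loose thing is within 20 mm of where it started (value of joint guard below 0.005 m and value of joint each of tare_key, power_key below 0.001 m and z of beaker in the frame of balance above 0.084 m and angle between beaker's own z axis and vertical below 0.1 rad and linear speed of beaker below 0.02 m/s and distance of each of beaker, check_weight, tube_rack, vial, spatula, tip_box, reagent from where it was at the start of the episode below 0.02 m); the robot touches nothing.
It fails at once if the power key is pressed (more than 2 mm) (value of joint power_key above 0.002 m).
It fails at once if the beaker or another loose thing is shifted, lifted or carried (more than 20 mm) (distance of any of beaker, check_weight, tube_rack, vial, spatula, tip_box, reagent from where it was at the start of the episode above 0.02 m).
It fails at once if the beaker is tipped (angle between beaker's own z axis and vertical above 0.35 rad).
It also fails if it takes over 53 s, if anything falls off the work surface, if the arm or the gripper's body presses on something with over 40 N, if the wrist force passes 120 N, or if a joint passes its speed limit or range.

ROBOT

A 6-joint arm with a two-finger parallel gripper is mounted at the origin on the work surface. World frame = base frame: x ahead of the robot, y to its left, z up, the work surface at z = 0. Lengths are in m, angles in rad, forces in N, time in s.
With the tool pointing down it reaches from about 0.35 to 0.875 m from the base axis. Payload 4.2 kg.
Tool frame: the origin (TCP) lies between the finger pads; the fingertips stand 19 mm ahead of it and the grasp point (between the pads) is the TCP; z points along the fingers, y is the direction in which the jaws open and shut (so a half turn about z gives the same grasp; the last joint's range is limited). The gripper opens to 87 mm and grips with 3 to 60 N. Pads are 19 mm wide; open, the fingers measure 117 mm over their backs; the gripper's body (75 mm by 190 mm) begins 51 mm behind the grasp point.
Start: joints at [-0.869, 0.385, 0.008, 0, -1.194, -0.259], TCP at [0.268, -0.565, 0.242] pointing down, gripper open.
Joint ranges: [-3.14, 3.14], [-1.21, 2.06], [-1.07, 1.41], [-3.16, 2.05], [-2.99, -0.16], [-3.1, 3.1]. Speed limits (rad/s): [2.79, 2.79, 3.14, 3.14, 3.14, 3.14].

INTERFACE

Orientations are given as a 3x3 rotation matrix whose columns are the frame's x, y, z axes.
In Python, from workcell import manip gives the robot as it stands.
- The arm moves only by the shell command python3 -m inch 'ROWS' [FORCE]. ROWS is a JSON object of lists of equal length, an entry for each row: "offset": the shift along the world's x, y, z in units of 50 mm (1.0 is 50 mm), a list of three; "spin": the turn about the world's z in units of 5 degrees (1.0 is 5 degrees); "grip": the finger opening in mm, from 0 to 87. In form: {"offset": [[x, y, z], ...], "spin": [spin, ...], "grip": [grip, ...]}. A call has 1 to 8 rows; each row shifts and turns the commanded pose from where the row before left it; what a row does not reach is not made up. A row lasts 1/8 s, in which the tool goes at most 62.5 mm and 10.7 degrees, less where a joint would pass 70% of its speed; a pose out of reach is approached as far as the arm can. A call is refused whole if a number of a shift passes 1 or a number of a turn 1, either way. A call with a gripper value outside its range is refused whole. The fingers move at their own pace and stop on an object; FORCE is the grip in N (left out, the last holds). Time passes only in rows, so rows that do not move let the fingers close. It gives the time, the measured TCP pose, the force and the opening at its end, in the units of the state.
- manip.get_obs(): the state, without advancing time (a new reading comes with each control period).
- manip.grab_frame(name): name is "scene" or "top"; returns a dict with "image" (384x512x3 uint8, red, green, blue), "camera_matrix" (3x3 intrinsics, pixels), "k1" (the pictures are not rectified: a ray, as slopes to the right and down, at radius r is drawn at 1 + k1 r^2 times it, then the intrinsics apply), "rvec" (rotation vector, rad) and "tvec" (3), from world to camera coordinates, as OpenCV has them. Camera axes: x right, y down, z forward; pixel columns grow to the right and rows downward; lengths in m; the calibration is good to about 2 mm. A picture is of the moment at which its call begins. There is no depth.
- manip.hand_in(): hands the job in, once; it reports no verdict.
The state is a dict: "clock": time; "joint_pos": joint angles; "qd": joint speeds; "joint_torque": joint torques, N m; "position": TCP position; "tcp_rot": TCP orientation; "contact_force": force on the tool from outside, world axes, zero at the start; "moment": the same for the moment, N m; "grip_width": finger opening in m.
Only numpy, scipy, OpenCV 4.12 (cv2) and the standard library are available. Lean on these libraries where they do the work, as an engineer would, in place of code of your own. Each camera call takes 0.05 s, during which the arm holds its last target. There are 200 camera calls.

## Working session

There is one attempt and no reset: what is moved stays moved. The work goes in short steps, Python scripts to look and compute and a shell command to move; the robot and the scene stay as the last step left them, time stands still between calls to the robot, and variables do not carry over. Pictures are saved under pics/ and viewed, about 8 in all and at most 12, crops included, and the job is handed in when it is done.

```bash
mkdir -p pics
cat > h.py <<'E'
import numpy as np, cv2
from workcell import manip
def frame(name,fn=None):
    f=manip.grab_frame(name)
    if fn: cv2.imwrite('pics/'+fn,cv2.cvtColor(f['image'],cv2.COLOR_RGB2BGR))
    return f
def D(f): return np.array([f['k1'],0,0,0,0],float)
def ray(f,uv):
    n=cv2.undistortPoints(np.array([[uv]],float),np.array(f['camera_matrix'],float),D(f))[0,0]
    R=cv2.Rodrigues(np.array(f['rvec'],float))[0]; t=np.array(f['tvec'],float).ravel()
    return -R.T@t, R.T@np.array([n[0],n[1],1.])
def onz(f,uv,z):
    o,d=ray(f,uv); return o+d*(z-o[2])/d[2]
def px(f,P):
    return cv2.projectPoints(np.array(P,float).reshape(-1,1,3),np.array(f['rvec'],float),np.array(f['tvec'],float),np.array(f['camera_matrix'],float),D(f))[0].reshape(-1,2)
E
python3 - <<'E'
from h import *
for n in('scene','top'):
    f=frame(n,n+'0.png'); print(n,f['camera_matrix'],f['k1'],ray(f,(256,192)))
print(manip.get_obs())
E
```

```text
scene [[433.22902425   0.         263.05042038]
 [  0.         433.22902425 193.8360607 ]
 [  0.           0.           1.        ]] -0.09832860962016735 (array([1.36284329, 0.16985813, 0.67389167]), array([-0.80090075, -0.10676141, -0.5894428 ]))
top [[464.59481689   0.         251.48476908]
 [  0.         464.59481689 186.97356409]
 [  0.           0.           1.        ]] -0.05008673985240448 (array([0.39269537, 0.07136953, 1.2736209 ]), array([ 0.14318778,  0.0015248 , -0.98980121]))
{'clock': 0.1, 'joint_pos': array([-8.69404846e-01,  3.85507352e-01,  6.76844520e-03, -4.36271859e-04,
       -1.19399217e+00, -2.58584022e-01]), 'qd': array([ 0.00037469, -0.00302543,  0.00357359,  0.00174746,  0.00041528,
        0.0015483 ]), 'joint_torque': array([-3.37798256e-04, -3.91690886e+01,  1.87934411e+01,  4.23194110e+00,
        1.34540006e-02, -7.69540634e-05]), 'position': array([ 0.2675959 , -0.5642685 ,  0.24055437]), 'tcp_rot': array([[-9.03621182e-01, -4.28331506e-01, -9.38526945e-04],
       [-4.28332522e-01,  9.03619513e-01,  1.73978119e-03],
       [ 1.02868162e-04,  1.97410475e-03, -9.99998046e-01]]), 'contact_force': array([-0.02155031, -0.57472601,  0.38882981]), 'moment': array([-0.03825297,  0.06083693,  0.01020724]), 'grip_width': 0.08726952363941509}
```

View pics/top0.png

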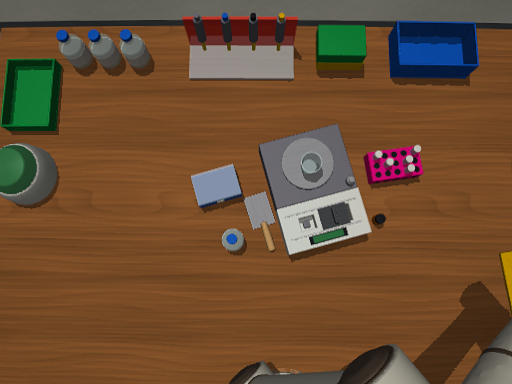

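View pics/scene0.png

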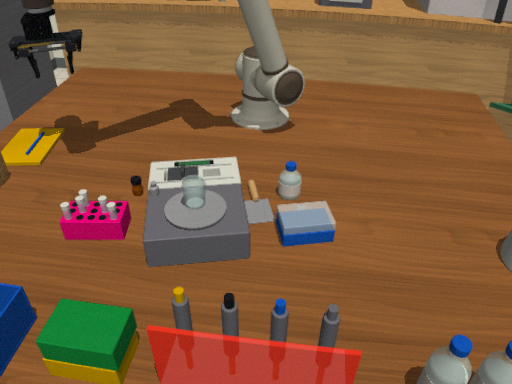

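Top view: the balance is at about (315,190) px with its white deck toward the robot. The dark guard is near (336,215), and the open power well with its key is near (307,222). I'll enlarge the deck.

Run:
```python
from h import *
f=frame('top'); im=cv2.cvtColor(f['image'],cv2.COLOR_RGB2BGR)
c=cv2.resize(im[120:260,250:390],None,fx=4.2,fy=4.2,interpolation=cv2.INTER_CUBIC); cv2.imwrite('pics/crop1.png',c)
```

```text
(no output)
```

View pics/crop1.png

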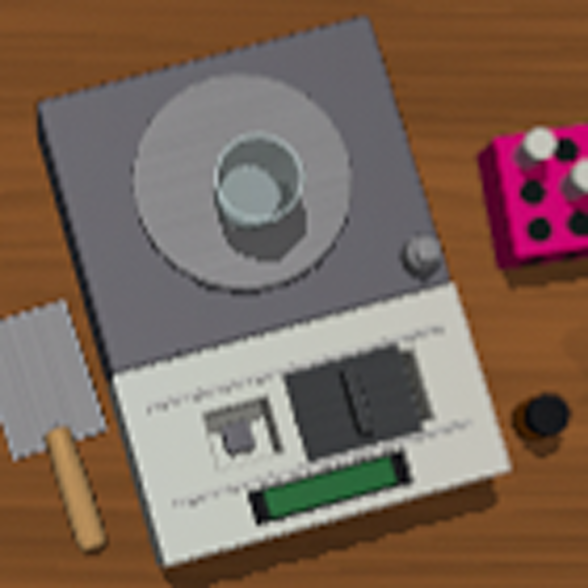

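```bash
cat > pose.py <<'E'
from h import *
C=lambda c:((c[0]+.5)/4.2-.5+250,(c[1]+.5)/4.2-.5+120)
E
python3 - <<'E'
from pose import *
f=frame('top')
obs=[((40,103),(.15,.11),.078),((368,17),(.15,-.11),.078),((510,468),(-.15,-.11),.078),((165,565),(-.15,.11),.078),((242,182),(.065,0),.088)]
W=np.array([onz(f,C(c),z)[:2] for c,_,z in obs]); B=np.array([b for _,b,_ in obs])
wm,bm=W.mean(0),B.mean(0); H=(B-bm).T@(W-wm)
U,S,Vt=np.linalg.svd(H); R=Vt.T@U.T; t=wm-R@bm
print('R',R,'deg',np.degrees(np.arctan2(R[1,0],R[0,0])),'t',t); print('res mm',(W-(B@R.T+t))*1e3)
np.savez('b.npz',R=R,t=t)
for n,c,z in [('guardL1',(285,377),.0815),('guardL2',(310,462),.0815),('guardR1',(405,345),.0815),('guardR2',(432,418),.0815),('dark top',(342,372),.0995),('dark bot',(366,438),.0995),('key',(240,440),.05),('weight',(422,250),.11)]:
    p=onz(f,C(c),z); print(n,p[:2],'bal mm',R.T@(p[:2]-t)*1e3)
print(ray(f,(0,0))[0])
E
```

```text
R [[ 0.96330953 -0.26839288]
 [ 0.26839288  0.96330953]] deg 15.568656475927797 t [ 0.5791343  -0.07762584]
res mm [[-0.59328391 -2.85173388]
 [-2.23422342  1.39443795]
 [ 2.03760521  0.73860722]
 [ 1.06721144  0.20064857]
 [-0.27730932  0.51804013]]
guardL1 [ 0.52093928 -0.08550671] bal mm [-58.17498728   8.02741273]
guardL2 [ 0.46895926 -0.10009481] bal mm [-112.16317801    7.92562795]
guardR1 [ 0.54118104 -0.15968052] bal mm [-58.5836316  -68.85766949]
guardR2 [ 0.4962795  -0.17524313] bal mm [-106.01460122  -71.79801884]
dark top [ 0.52225654 -0.11766677] bal mm [-65.53758422 -23.30622344]
dark bot [ 0.48242717 -0.13143999] bal mm [-107.60223307  -25.88417188]
key [ 0.48447115 -0.06092989] bal mm [-86.70883645  41.4902842 ]
weight [ 0.59560598 -0.16580275] bal mm [ -7.79872382 -89.36254098]
[0.39269537 0.07136953 1.2736209 ]
```

```bash
python3 -m inch '{"offset":[[0.62,0.98,0],[0.62,0.98,0],[0.62,0.98,0],[0.62,0.98,0],[0.62,0.98,0],[0.62,0.98,0],[0.62,0.98,0],[0.66,0.97,0]],"spin":[-0.98,-0.98,0,0,0,0,0,0],"grip":[0,0,0,0,0,0,0,0]}' 20
python3 -m inch '{"offset":[[0,0,-0.8],[0,0,-0.6],[0,0,0],[0,0,0]],"spin":[0,0,0,0],"grip":[0,0,0,0]}'
cat > st.py <<'E'
from h import *
b=np.load('b.npz'); s=manip.get_obs(); p=s['position']
print('t',s['clock'],'bal mm',b['R'].T@(p[:2]-b['t'])*1e3,'z',p[2],'F',s['contact_force'],'w',s['grip_width'],'yaw err',np.degrees(np.arctan2(*(b['R'].T@s['tcp_rot'][:2,1]))))
E
python3 st.py
python3 - <<'E'
from h import *
f=frame('top'); im=cv2.cvtColor(f['image'],cv2.COLOR_RGB2BGR)
cv2.imwrite('pics/crop2.png',cv2.resize(im[150:270,260:400],None,fx=4.2,fy=4.2,interpolation=cv2.INTER_CUBIC))
E
```

```text
clock: 1.2
position: [0.5185, -0.1714, 0.2417]
tcp_rot: [[-0.963, -0.269, 0.0], [-0.269, 0.963, -0.0], [-0.0, -0.0, -1.0]]
contact_force: [-0.2, -1.2, -0.5]
grip_width: 0.0151
clock: 1.7
position: [0.5186, -0.1735, 0.1728]
tcp_rot: [[-0.963, -0.269, 0.002], [-0.269, 0.963, -0.001], [-0.002, -0.001, -1.0]]
contact_force: [0.4, 0.5, 0.1]
grip_width: 0.0002
t 1.7 bal mm [-84.04956409 -76.14950214] z 0.17277999077573383 F [0.37268172 0.50991255 0.09338553] w 0.00024306832924181766 yaw err -0.01405466022133353
```

View pics/crop2.png

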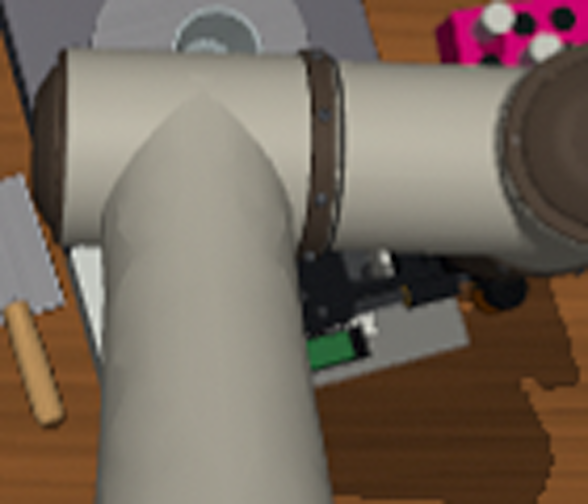

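The arm hides the deck in the top view, and only the gripper at the deck's right side shows, near (380,280). I'll rely on the estimate and the force reading, and lower to tab height and push.

```bash
python3 -m inch '{"offset":[[0,0,-0.5],[0,0,-0.5],[0,0,-0.3],[0,0,0],[0,0,0]],"spin":[0,0,0,0,0],"grip":[0,0,0,0,0]}'
python3 st.py
python3 -m inch '{"offset":[[-0.054,0.193,0],[-0.054,0.193,0],[-0.054,0.193,0],[-0.054,0.193,0],[0,0,0]],"spin":[0,0,0,0,0],"grip":[0,0,0,0,0]}'
python3 st.py;  python3 - <<'E'
from h import *
f=frame('scene'); im=cv2.cvtColor(f['image'],cv2.COLOR_RGB2BGR)
cv2.imwrite('pics/s1.png',cv2.resize(im[110:270,110:290],None,fx=3.6,fy=3.6,interpolation=cv2.INTER_CUBIC))
E
```

```text
clock: 2.38
position: [0.5187, -0.1734, 0.1077]
tcp_rot: [[-0.963, -0.269, 0.002], [-0.269, 0.963, -0.0], [-0.002, -0.001, -1.0]]
contact_force: [0.0, 0.2, 0.1]
grip_width: 0.0004
t 2.375 bal mm [-83.91091063 -76.03524159] z 0.10770935344835852 F [0.03923344 0.22791936 0.12851428] w 0.00038202921587461043 yaw err -0.01491905676529943
clock: 3.0
position: [0.5068, -0.1338, 0.1067]
tcp_rot: [[-0.963, -0.27, 0.0], [-0.27, 0.963, 0.0], [-0.0, 0.0, -1.0]]
contact_force: [1.0, -0.3, 0.3]
grip_width: 0.0007
t 3.0 bal mm [-84.7080045  -34.68371094] z 0.10669148145199032 F [ 1.02377821 -0.30861452  0.28496377] w 0.0006744367698040326 yaw err -0.07389006215982054
```

View pics/s1.png

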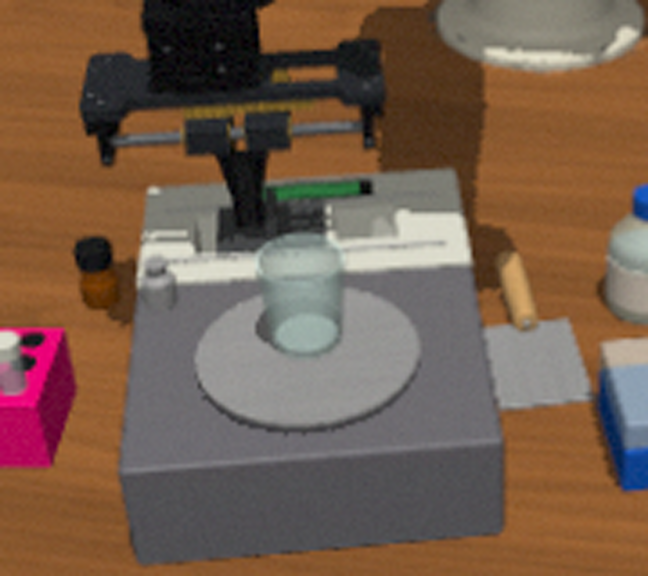

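Scene view: the closed fingers at about (245,215) are pushing the tab. The plate spans about 215–330 px and the tare well is opening at about 200 px. I'll keep pushing.

```bash
python3 -m inch '{"offset":[[-0.054,0.193,0],[-0.054,0.193,0],[-0.054,0.193,0],[-0.054,0.193,0],[-0.054,0.193,0],[-0.02,0.077,0],[0,0,0],[0,0,0]],"spin":[0,0,0,0,0,0,0,0],"grip":[0,0,0,0,0,0,0,0]}'
python3 st.py
python3 -m inch '{"offset":[[0.054,-0.193,0],[0.054,-0.193,0],[0.161,-0.578,0.1],[0.067,-0.24,0.1],[0,0,0],[0,0,0]],"spin":[0,0,0,0,0,0],"grip":[0,0,0,0,0,0]}'
python3 st.py;  python3 - <<'E'
from h import *
f=frame('scene'); im=cv2.cvtColor(f['image'],cv2.COLOR_RGB2BGR)
cv2.imwrite('pics/s2.png',cv2.resize(im[145:205,140:250],None,fx=6,fy=6,interpolation=cv2.INTER_CUBIC))
b=np.load('b.npz');w=lambda x,y,z:[*(b['R']@[x,y]+b['t']),z]
for n,p in [('tare',(-.085,-.042,.05)),('wellcorn',(-.063,-.011,.078)),('wellcorn2',(-.063,-.073,.078)),('plate R open',(-.057,.005,.0815)),('plate L',(-.057,.079,.0815))]:
    print(n,(px(f,w(*p))[0]-[140,145])*6)
E
```

```text
clock: 4.05
position: [0.4921, -0.0825, 0.1064]
tcp_rot: [[-0.963, -0.268, -0.001], [-0.268, 0.963, 0.0], [0.001, 0.0, -1.0]]
contact_force: [-0.1, -0.7, 1.1]
grip_width: 0.0001
t 4.05 bal mm [-85.14935209  18.68648588] z 0.1063617606936852 F [-0.12050711 -0.73108833  1.11103382] w 6.697235629136332e-05 yaw err 0.014647886438445838
clock: 4.8
position: [0.5089, -0.1425, 0.1163]
tcp_rot: [[-0.963, -0.268, -0.001], [-0.268, 0.963, 0.0], [0.0, 0.0, -1.0]]
contact_force: [0.2, 0.7, 0.5]
grip_width: 0.0002
t 4.8 bal mm [-85.07562158 -43.64455136] z 0.11634403765231331 F [0.19136722 0.70618762 0.5312161 ] w 0.00021325538831125495 yaw err 0.016224653675854673
tare [229.49838634 230.2399938 ]
wellcorn [299.22420095 199.35846431]
wellcorn2 [144.94200987 209.65878254]
plate R open [338.53005655 197.86683521]
plate L [521.49933409 185.78347029]
```

View pics/s2.png

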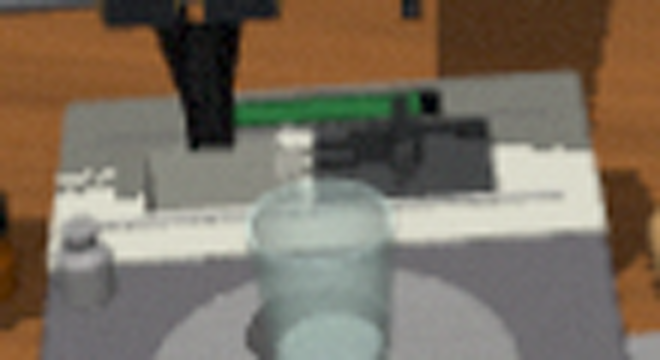

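The plate (dark, about 315–493 px) now lies clear of the tare well, whose far edge spans about 150–300 px. The guard is about 75 mm open, and the fingers are above the well. Next, press in small steps.

```bash
python3 -m inch '{"offset":[[0,0.03,-0.3],[0,0,-0.3],[0,0,-0.27],[0,0,0],[0,0,0]],"spin":[0,0,0,0,0],"grip":[0,0,0,0,0]}'
python3 st.py
for i in 1; do python3 -m inch '{"offset":[[0,0,-0.06],[0,0,-0.06],[0,0,0],[0,0,0]],"spin":[0,0,0,0],"grip":[0,0,0,0]}'; done
python3 st.py
```

```text
clock: 5.48
position: [0.5096, -0.1412, 0.073]
tcp_rot: [[-0.963, -0.269, 0.0], [-0.269, 0.963, -0.0], [-0.0, -0.0, -1.0]]
contact_force: [0.2, 0.5, 0.6]
grip_width: 0.0002
t 5.475 bal mm [-84.085704   -42.57394706] z 0.0730284678253384 F [0.23787996 0.45624945 0.58034213] w 0.00021738878199091955 yaw err -0.015437602916944444
clock: 5.98
position: [0.5098, -0.1412, 0.0674]
tcp_rot: [[-0.963, -0.269, 0.001], [-0.269, 0.963, -0.0], [-0.001, -0.0, -1.0]]
contact_force: [-0.5, 0.1, 2.1]
grip_width: 0.0002
t 5.975 bal mm [-83.88517612 -42.63099818] z 0.06744728846543369 F [-0.48121921  0.13841079  2.0621701 ] w 0.0002159944617294567 yaw err -0.013522969774484422
```

The key is yielding at 2.1 N, which is consistent. I'll press on to the stop.

```bash
python3 -m inch '{"offset":[[0,0,-0.04],[0,0,-0.04],[0,0,-0.02],[0,0,0],[0,0,0]],"spin":[0,0,0,0,0],"grip":[0,0,0,0,0]}'
python3 st.py
```

```text
clock: 6.6
position: [0.5098, -0.1412, 0.0633]
tcp_rot: [[-0.963, -0.269, 0.001], [-0.269, 0.963, -0.0], [-0.001, -0.001, -1.0]]
contact_force: [-2.7, 2.3, 11.0]
grip_width: 0.0004
t 6.6 bal mm [-83.86885398 -42.64969081] z 0.06329478824249078 F [-2.66653062  2.27582049 11.03360863] w 0.0004138119549191542 yaw err -0.04215980951677276
```

```bash
python3 -m inch '{"offset":[[0,0,-0.02],[0,0,0],[0,0,0]],"spin":[0,0,0],"grip":[0,0,0]}'
python3 st.py
```

```text
clock: 6.98
position: [0.5098, -0.1412, 0.0632]
tcp_rot: [[-0.963, -0.269, 0.001], [-0.269, 0.963, -0.001], [-0.001, -0.001, -1.0]]
contact_force: [-4.4, 2.3, 15.3]
grip_width: 0.0002
t 6.975 bal mm [-83.83533287 -42.68272689] z 0.06318102197358628 F [-4.36544743  2.32035441 15.34897191] w 0.00017585024745291994 yaw err -0.06273886013185843
```

The key is on its stop: force rose from 11 to 15 N with no further travel. I'll hold it, then lift.

```bash
python3 -m inch '{"offset":[[0,0,0],[0,0,0],[0,0,0],[0,0,0],[0,0,0],[0,0,0],[0,0,0],[0,0,0]],"spin":[0,0,0,0,0,0,0,0],"grip":[0,0,0,0,0,0,0,0]}'
python3 -m inch '{"offset":[[0,0,0],[0,0,0],[0,0,0],[0,0,0.1],[0,0,0.3],[0,0,0.7],[0,0,0.8],[0,0,0]],"spin":[0,0,0,0,0,0,0,0],"grip":[0,0,0,0,0,0,0,0]}'
python3 -m inch '{"offset":[[-0.12,0.44,0],[-0.12,0.44,0],[-0.12,0.44,0],[-0.13,0.44,0],[-0.13,0.46,0],[0,0,0],[0,0,0]],"spin":[0,0,0,0,0,0,0],"grip":[0,0,0,0,0,0,0]}'
python3 st.py;  python3 - <<'E'
from h import *
f=frame('scene'); im=cv2.cvtColor(f['image'],cv2.COLOR_RGB2BGR)
cv2.imwrite('pics/s3.png',cv2.resize(im[135:205,140:250],None,fx=6,fy=6,interpolation=cv2.INTER_CUBIC))
E
```

```text
clock: 7.98
position: [0.5098, -0.1412, 0.0632]
tcp_rot: [[-0.963, -0.269, 0.001], [-0.269, 0.963, -0.001], [-0.001, -0.001, -1.0]]
contact_force: [-3.1, 2.3, 16.5]
grip_width: 0.0006
clock: 8.98
position: [0.5109, -0.1413, 0.1593]
tcp_rot: [[-0.963, -0.269, 0.006], [-0.269, 0.963, -0.0], [-0.006, -0.002, -1.0]]
contact_force: [0.6, 0.0, -0.8]
grip_width: 0.0006
clock: 9.85
position: [0.4779, -0.0305, 0.1556]
tcp_rot: [[-0.963, -0.268, -0.001], [-0.268, 0.963, -0.0], [0.001, 0.0, -1.0]]
contact_force: [0.6, -0.7, -0.1]
grip_width: 0.0003
t 9.85 bal mm [-84.83311522  72.53711423] z 0.15556049767233465 F [ 0.57455493 -0.69219879 -0.14217672] w 0.0003330572700032629 yaw err -0.0008731740361566016
```

View pics/s3.png

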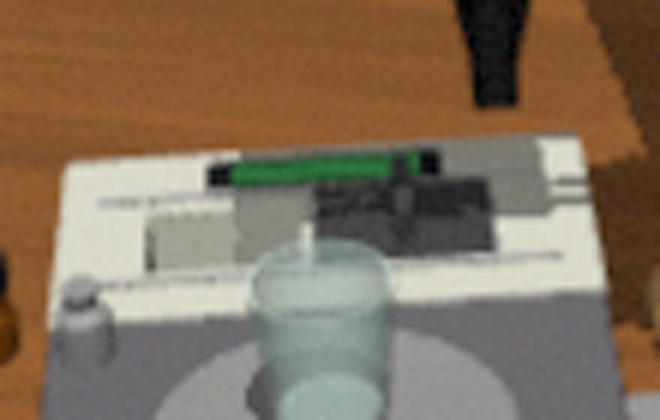

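The tare well is uncovered, the plate is at 315–493 px and the tab at about (405,200). The fingers are beyond it on the left. Lower and push back, ending slowly with a force check.

```bash
python3 -m inch '{"offset":[[0,0,-0.4],[0,0,-0.4],[0,0,-0.18],[0,0,0],[0,0,0]],"spin":[0,0,0,0,0],"grip":[0,0,0,0,0]}'
python3 st.py
python3 -m inch '{"offset":[[0.059,-0.212,0],[0.059,-0.212,0],[0.059,-0.212,0],[0.059,-0.212,0],[0.059,-0.212,0],[0.059,-0.212,0],[0.059,-0.212,0],[0.059,-0.212,0]],"spin":[0,0,0,0,0,0,0,0],"grip":[0,0,0,0,0,0,0,0]}'
python3 -m inch '{"offset":[[0.016,-0.058,0],[0.016,-0.058,0],[0,0,0],[0,0,0]],"spin":[0,0,0,0],"grip":[0,0,0,0]}'
python3 st.py
```

```text
clock: 10.52
position: [0.4789, -0.0303, 0.1076]
tcp_rot: [[-0.963, -0.268, 0.001], [-0.268, 0.963, 0.0], [-0.001, -0.0, -1.0]]
contact_force: [0.1, 0.1, 0.7]
grip_width: 0.0002
t 10.525 bal mm [-83.86624268  72.52066688] z 0.10761228453535733 F [0.05622174 0.14156696 0.71531802] w 0.00018949127540241677 yaw err 0.003094674299287048
clock: 11.52
position: [0.5023, -0.1157, 0.1071]
tcp_rot: [[-0.963, -0.268, 0.0], [-0.268, 0.963, 0.0], [-0.0, -0.0, -1.0]]
contact_force: [0.6, 1.4, 0.4]
grip_width: 0.0002
clock: 12.02
position: [0.5031, -0.1208, 0.1069]
tcp_rot: [[-0.963, -0.269, -0.001], [-0.269, 0.963, -0.0], [0.001, 0.0, -1.0]]
contact_force: [0.1, -0.5, -0.0]
grip_width: 0.0
t 12.025 bal mm [-84.88446046 -21.21260867] z 0.10688578577707027 F [ 0.09989913 -0.47895695 -0.01246962] w 3.3067968154869222e-06 yaw err -0.010240236787737358
```

Not at the stop yet; continue in 1.5 mm steps.

```bash
python3 -m inch '{"offset":[[0.008,-0.029,0],[0.008,-0.029,0],[0,0,0]],"spin":[0,0,0],"grip":[0,0,0]}'
python3 st.py
```

```text
clock: 12.4
position: [0.5039, -0.1237, 0.1069]
tcp_rot: [[-0.963, -0.268, -0.001], [-0.268, 0.963, 0.0], [0.001, 0.0, -1.0]]
contact_force: [-1.6, 1.0, 1.4]
grip_width: 0.0006
t 12.4 bal mm [-84.80391999 -24.20614753] z 0.10693530281709855 F [-1.61752811  1.00930399  1.36232838] w 0.0006026631671506023 yaw err 0.004609200183827018
```

```bash
python3 -m inch '{"offset":[[0.008,-0.029,0],[0.008,-0.029,0],[0,0,0]],"spin":[0,0,0],"grip":[0,0,0]}'
python3 st.py
```

```text
clock: 12.78
position: [0.5051, -0.1267, 0.107]
tcp_rot: [[-0.963, -0.268, -0.0], [-0.268, 0.963, -0.0], [0.0, 0.0, -1.0]]
contact_force: [-1.5, 0.1, -0.5]
grip_width: 0.0006
t 12.775 bal mm [-84.54587909 -27.43450788] z 0.10695123175952023 F [-1.5430784   0.14053294 -0.48594458] w 0.0005769297056585812 yaw err 0.011588220512504193
```

```bash
python3 -m inch '{"offset":[[0.008,-0.029,0],[0,0,0],[0,0,0]],"spin":[0,0,0],"grip":[0,0,0]}'
python3 st.py
```

```text
clock: 13.15
position: [0.5052, -0.1273, 0.107]
tcp_rot: [[-0.963, -0.268, -0.001], [-0.268, 0.963, 0.001], [0.0, 0.001, -1.0]]
contact_force: [-2.4, 4.3, 1.0]
grip_width: 0.0006
t 13.15 bal mm [-84.5475876  -28.05032468] z 0.10695926225919788 F [-2.36056743  4.34351788  0.97609056] w 0.0006360068238275116 yaw err 0.008020858372204372
```

```bash
python3 -m inch '{"offset":[[0.008,-0.029,0],[0,0,0],[0,0,0]],"spin":[0,0,0],"grip":[0,0,0]}'
python3 st.py
python3 -m inch '{"offset":[[-0.05,0.18,0],[0,0,0.4],[0,0,0.8],[0,0,0.8],[0,0,0.8],[0.3,-0.9,0]],"spin":[0,0,0,0,0,0],"grip":[0,0,0,0,0,0]}'
python3 -m inch '{"offset":[[0,-1,0],[0,-1,0],[-0.5,-1,0],[-0.5,-1,0],[-0.5,-1,0],[-0.5,-1,0],[0,0,0],[0,0,0]],"spin":[0,0,0,0,0,0,0,0],"grip":[0,0,0,0,0,0,0,0]}'
python3 - <<'E'
from pose import *
f=frame('top'); im=cv2.cvtColor(f['image'],cv2.COLOR_RGB2BGR)
cv2.imwrite('pics/crop3.png',cv2.resize(im[120:260,250:390],None,fx=4.2,fy=4.2,interpolation=cv2.INTER_CUBIC))
b=np.load('b.npz');w=lambda x,y,z:[*(b['R']@[x,y]+b['t']),z]
print('home plate left edge px',[(px(f,w(x,-.005,.0815))[0]-[250,120])*4.2 for x in(-.057,-.113)])
E
python3 st.py
```

```text
clock: 13.52
position: [0.5052, -0.1275, 0.107]
tcp_rot: [[-0.963, -0.268, -0.001], [-0.268, 0.963, 0.003], [0.0, 0.003, -1.0]]
contact_force: [-4.7, 11.0, 3.7]
grip_width: 0.0008
t 13.525 bal mm [-84.60314906 -28.24491786] z 0.10696072233282336 F [-4.69880127 10.95508978  3.66924484] w 0.0008277925971888876 yaw err 0.02333607883764848
clock: 14.28
position: [0.5208, -0.1649, 0.2521]
tcp_rot: [[-0.962, -0.273, 0.011], [-0.273, 0.962, -0.002], [-0.01, -0.005, -1.0]]
contact_force: [1.2, -0.2, -0.5]
grip_width: 0.0004
clock: 15.28
position: [0.4184, -0.4656, 0.2469]
tcp_rot: [[-0.963, -0.268, 0.0], [-0.268, 0.963, -0.0], [0.0, -0.0, -1.0]]
contact_force: [0.0, 0.6, -1.2]
grip_width: 0.0002
home plate left edge px [array([303.21838881, 368.02161968]), array([329.10492475, 456.15231805])]
t 15.325 bal mm [-258.39965977 -330.15150236] z 0.2470913149796956 F [0.70368437 0.19354672 0.43254359] w 0.0010597575843669085 yaw err -0.03676109876229944
```

View pics/crop3.png

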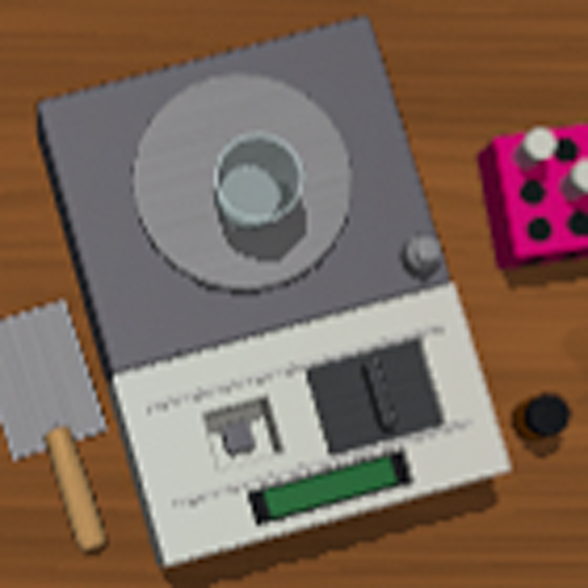

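The guard's left edge runs (307,372)–(330,455), against a predicted home line of (303,368)–(329,456), so it is home and the tare well is covered. The beaker, weight, vial, rack and spatula are at the same pixels as at the start.

```bash
python3 -c "
from workcell import manip; print(manip.hand_in())"
```

```text
the job is handed in; nothing more can be done
None
```

I tared the balance and handed the job in at about 15 s of the 53 s allowed; no verdict is reported.

- **Opening:** I pushed the guard aside with the closed fingers. The scene view showed the tare well uncovered with the guard about 75 mm open. The finger position suggested about 80 mm; both are well above the 50 mm needed.
- **Key press:** I pressed the tare key to its stop. The force rose from 11 to 16.5 N with no further travel, and I held it for more than 1.5 s before letting it up. I did not see the key itself come up; I only know the fingers came clear with the contact force back to about zero.
- **Closing:** I pushed the guard back until it stopped moving and the force climbed from about 4 to 12 N. The final top view showed its edge within about 1 mm of the expected home position.
- **Rest of the scene:** In that view the power key, beaker, check weight, vial, the visible part of the rack and the spatula looked unchanged. The tip box and reagent were outside the crop I viewed; the arm did not go near them. The arm was retracted and touching nothing.

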